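Blank off the dust port

TASK

Shut off the bench dust extraction: first turn the lever on the duct a quarter turn, right to its closed stop, so that it lies across the duct. Then take the wide blanking plate out of its wooden stand, push it down behind the lip on the front of the extraction box until it is fully home against its springy seat, and finish while still holding it pressed home there, because it springs up again if you let go. Leave the narrow plate, the roll of tape and the wood offcut where they are.

Things in the scene. Friction and masses are not known exactly. Their poses are not given: they have to be found in the camera images.
- extractor: Fixed grey dust extraction box, 110 deep x 150 wide x 95 high mm; a 70 mm aluminium duct leaves its +y side. Origin at bench level below the middle of the plate slot on its front; x points from the slot into the box, y along the slot towards the duct, z up. The slot is open at the top: 13 mm wide in x (from -6.5 to +6.5) and 98 mm long in y, its floor 30 mm above the bench.
- slot_floor (a point): Centre of the slot's hard floor, 30 mm above the bench; axes as the box. A plate fully home has its bottom edge here. Slot walls, heights above the bench: box front upright to 82 mm, sloping back to the 95 mm box top; steel lip opposite (5 mm thick) upright to 50, flared out to 60; steel end guides upright to 62, flared out to 77.
- seat (a joint): Sprung bar (56 mm long) in the slot floor; 0 = up, its top 12 mm above the slot floor; 0.012 m = pressed level with the floor. Its spring pushes up with 3 N at 0, rising to 6.6 N at 0.012 m, more than the plate's weight; there the plate's ends meet hard ledges at floor height.
- gate (a joint): Quarter-turn damper lever, rad. 0 = open stop: it points along the duct, away from the box (+y of the box). 1.571 = closed stop: it points across the duct, to the front (-x of the box). Closes anticlockwise seen from above; stays where it is left; friction about 0.1 N m. Starts between 0 and 0.35.
- lever_pivot (a point): On the lever's vertical hinge axis, 110 mm above the bench, at x 63, y 150 mm in the frame of the extraction box; axes as the box (does not turn).
- lever_post (a point): Centre of the top of the lever's upright round finger post, 14 mm diameter and 36 mm tall, 55 mm from the hinge axis; this top is 149 mm above the bench. The post stands on a flat bar 18 mm wide whose top is 113 mm above the bench.
- plate: The wide blanking plate, loose, standing upright in a wooden stand: bare aluminium 90 wide (its y) x 8 thick (its x) x 70 high mm, with a centred black grip tab on top 30 wide (y) x 12 thick (x) x 32 tall mm (total height 102 mm). Origin at the centre of its bottom edge, z up. About 120 g. Front and back alike.
- narrow_plate: The other plate, not to be moved: the same but only 56 mm wide. Origin at the centre of its bottom edge. Which stand is nearer the robot changes.
- stand_wide: Fixed wooden stand holding the wide plate: 60 (x) x 110 (y) x 30 high mm with a 10 mm wide groove along y, groove floor 10 mm above the bench; origin at its underside centre.
- stand_narrow: Fixed wooden stand, same as the other, holding the narrow plate.
- tape: Bystander: cardboard-coloured roll of tape lying flat, 76 mm diameter, 25 mm high; origin at its underside centre.
- offcut: Bystander: dark wood offcut lying flat, 70 x 35 x 22 mm; origin at its underside centre.

How it is judged:
On the way, in this order (a step that is already met when the one before it is completed fails the run):
1. the duct lever is at its closed stop while the wide plate is still out of the slot (value of joint gate above 1.45 rad and distance between plate and slot_floor above 0.08 m), for 0.2 s.
2. the wide plate is behind the lip, held pressed home by the gripper (z of plate in the frame of slot_floor between -0.004 and 0.004 m and x of plate in the frame of slot_floor between -0.006 and 0.006 m and y of plate in the frame of slot_floor between -0.008 and 0.008 m and angle between plate's own z axis and vertical below 0.12 rad and angle between the x axis of plate and the x axis of extractor, either way round below 0.15 rad and value of joint seat above 0.008 m and value of joint gate above 1.45 rad and contact force between plate and the fingers above 2.5 N), for 0.3 s.
At the end, for the whole second after the job is handed in: Wide plate upright (0.12 rad), in line with the slot (0.15 rad), its bottom edge within 4 mm of the slot floor, 6 mm across and 8 mm along; seat pressed at least 8 mm; fingers on the plate with over 2.5 N; plate still (0.02 m/s); lever over 1.45 rad (all of step 2 and linear speed of plate below 0.02 m/s); the arm keeps its last pose, push and grip.
It fails at once if the narrow plate is moved more than 25 mm (distance of narrow_plate from where it was at the start of the episode above 0.025 m).
It fails at once if the tape is moved more than 40 mm (distance of tape from where it was at the start of the episode above 0.04 m).
It fails at once if the offcut is moved more than 40 mm (distance of offcut from where it was at the start of the episode above 0.04 m).
It also fails if it takes over 59 s, if anything falls off the work surface, if the arm or the gripper's body presses on something with over 40 N, if the wrist force passes 120 N, or if a joint passes its speed limit or range.

ROBOT

A 7-joint arm with a two-finger parallel gripper is mounted at the origin on the work surface. World frame = base frame: x ahead of the robot, y to its left, z up, the work surface at z = 0. Lengths are in m, angles in rad, forces in N, time in s.
With the tool pointing down it reaches from about 0.425 to 0.875 m from the base axis. Payload 4.7 kg.
Tool frame: the origin (TCP) lies at the very end of the fingers, on their centre line; the grasp point (between the pads) lies 19 mm behind it; z points along the fingers, y is the line along which they close (so a half turn about z gives the same grasp; the last joint's range is limited). The gripper opens to 87 mm and grips with 3 to 60 N. Pads are 19 mm wide; open, the fingers measure 117 mm over their backs; the gripper's body (75 mm by 190 mm) begins 51 mm behind the grasp point.
Start: joints at [1.226, 0.321, -0.07, 1.45, 0.023, 1.371, -0.057], TCP at [0.228, -0.609, 0.199] pointing down, gripper open.
Joint ranges: [-2.86, 2.86], [-0.3, 2.09], [-1.38, 1.24], [0.06, 2.45], [-1.56, 4.7], [0.09, 2.05], [-2.69, 2.69]. Speed limits (rad/s): [2.57, 2.57, 3.14, 3.14, 3.14, 3.14, 3.14].

INTERFACE

Orientations are given as a rotation vector (axis times angle).
In Python, from bench import ctrl gives the robot as it stands.
- The arm moves only by the shell command python3 -m jog 'ROWS' [FORCE]. ROWS is JSON, a list that holds one entry, the list of rows, each a list of 7 numbers: the shift along the tool's x, y, z in mm, then the turn, a rotation vector about the tool's x, y, z in degrees, then the finger opening in mm, from 0 to 87. A call has 1 to 10 rows; each row is the pose to reach, as a shift and turn from the pose commanded when the call began, along the tool's axes at that moment; what a row does not reach only later rows make up. A row lasts 1/10 s, in which the tool goes at most 50 mm and 8.59 degrees, less where a joint would pass 70% of its speed; a pose out of reach is approached as far as the arm can. A call with a gripper value outside its range is refused whole. The fingers move at their own pace and stop on an object; FORCE is the grip in N (left out, the last holds). Time passes only in rows, so rows that repeat a pose let the fingers close. It gives the time, the measured TCP pose, the force, the opening and the grip force at its end, in the units of the state.
- ctrl.get_state(): the state, without advancing time (a new reading comes with each control period).
- ctrl.get_image(name): name is "scene" or "side" or "wrist"; returns a dict with "image" (384x512x3 uint8, red, green, blue), "depth" (384x512 float32, m along the optical axis (not along the pixel's ray), 0 where there is no reading), "fov_y" (degrees; the focal length in pixels is half the picture's height over the tangent of half this angle, whatever the lens; pixels are square), "cx", "cy" (the principal point, pixels), "k1" (the pictures are not rectified: a ray, as slopes to the right and down, at radius r is drawn at 1 + k1 r^2 times it, then the intrinsics apply), "rvec" (rotation vector, rad) and "tvec" (3), from world to camera coordinates, as OpenCV has them. Camera axes: x right, y down, z forward; pixel columns grow to the right and rows downward; lengths in m; the calibration is good to about 2 mm. A picture is of the moment at which its call begins.
- ctrl.close_job(): hands the job in; it is judged then, once.
The state is a dict: "time": time; "joint_positions": joint angles; "qd": joint speeds; "joint_torque": joint torques, N m; "position": TCP position; "tool_rot": TCP orientation; "ft_force": force on the tool from outside, world axes, zero at the start; "torque": the same for the moment, N m; "grip_width": opening from 0.0 (shut) to 1.0 (fully open); "grip_force": force on a finger pad.
Only numpy, scipy, OpenCV 4.12 (cv2) and the standard library are available. Lean on these libraries where they do the work, as an engineer would, in place of code of your own. Each camera call takes 0.05 s, during which the arm holds its last target. There are 200 camera calls.

## Working session

There is one attempt and no reset: what is moved stays moved. The work goes in short steps, Python scripts to look and compute and a shell command to move; the robot and the scene stay as the last step left them, time stands still between calls to the robot, and variables do not carry over. Pictures are saved under pics/ and viewed, at most 10 in all, crops included, and the job is handed in when it is done.

```bash
ls; mkdir -p pics
cat > h.py <<'E'
import numpy as np, cv2
from scipy.spatial.transform import Rotation as R
from bench import ctrl
def cap(n):
    d=ctrl.get_image(n); H,W=d["image"].shape[:2]
    f=H/2/np.tan(np.radians(d["fov_y"])/2)
    d["f"]=f; d["Rm"]=R.from_rotvec(d["rvec"]).as_matrix(); d["t"]=np.array(d["tvec"]).ravel()
    K=np.array([[f,0,d["cx"]],[0,f,d["cy"]],[0,0,1]]); d["K"]=K
    v,u=np.mgrid[:H,:W].astype(float)
    p=rays(d,np.stack([u.ravel(),v.ravel()],1))
    z=d["depth"].ravel()
    d["xyz"]=((p*z[:,None]-d["t"])@d["Rm"]).reshape(H,W,3); d["xyz"][d["depth"]==0]=np.nan
    return d
def rays(d,uv):
    q=cv2.undistortPoints(np.asarray(uv,float).reshape(-1,1,2),d["K"],np.array([d["k1"],0,0,0.])).reshape(-1,2)
    return np.c_[q,np.ones(len(q))]
def onplane(d,uv,z):
    r=rays(d,uv)@d["Rm"]; c=-d["Rm"].T@d["t"]
    return c+r*((z-c[2])/r[:,2])[:,None]
def save(d,n): cv2.imwrite("pics/"+n,d["image"][:,:,::-1])
E
python3 - <<'E'
from h import *
a=cap("scene");b=cap("side");c=cap("wrist")
im=np.vstack([np.hstack([a["image"],b["image"]])])
cv2.imwrite("pics/a.png",cv2.resize(a["image"],(800,600))[:,:,::-1])
cv2.imwrite("pics/b.png",cv2.resize(b["image"],(800,600))[:,:,::-1])
s=ctrl.get_state();print(s)
for d in(a,b,c):print(-d["Rm"].T@d["t"],d["Rm"][2],d["k1"])
E
```

```text
pics
{'time': 0.15, 'joint_positions': array([ 1.22612173,  0.32165078, -0.07006285,  1.4513923 ,  0.02258851,
        1.37079569, -0.05688548]), 'qd': array([ 0.00068854, -0.00138238,  0.00095333, -0.00346082, -0.00116322,
        0.00039131, -0.00015857]), 'joint_torque': array([-4.39538217e-04, -4.91798866e+01, -4.05156668e-01, -3.12875962e+01,
       -6.42288965e-02,  4.05140896e-02,  7.12007477e-05]), 'position': array([ 0.22802014, -0.60821114,  0.19791511]), 'tool_rot': array([-3.08977866e+00, -5.60315141e-01,  5.34671066e-04]), 'ft_force': array([0.23736915, 0.68575031, 0.25218305]), 'torque': array([0.03296234, 0.01098389, 0.00347894]), 'grip_force': 0.0, 'grip_width': 1.0003706669845676}
[1.29992384 0.58615767 0.85537255] [-0.6276992  -0.49490143 -0.60088791] -0.1914886039319723
[ 0.34920276 -0.66500903  0.71656926] [ 0.19149198  0.71861246 -0.66852596] -0.042797790194340345
[ 0.3044142  -0.58074754  0.38351805] [-0.27546371 -0.1020507  -0.95587939] -0.016020247747907085
```

View pics/a.png

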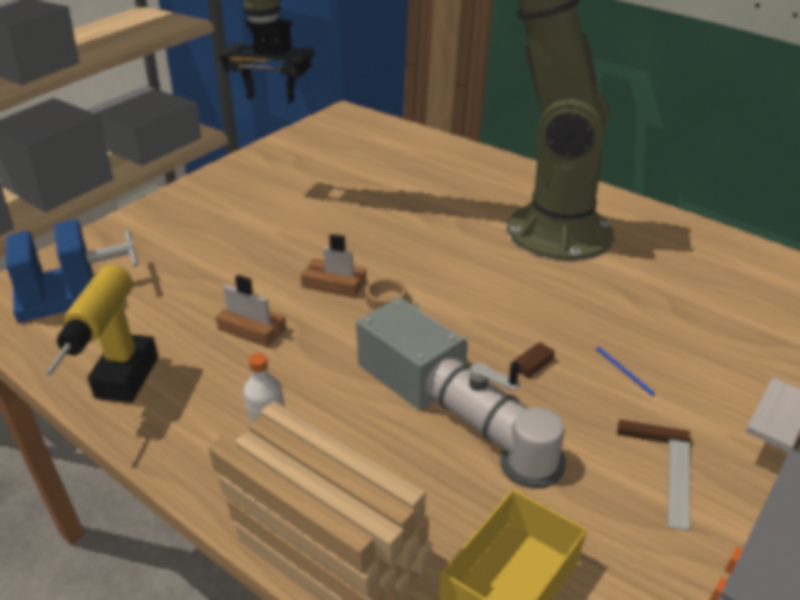

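View pics/b.png

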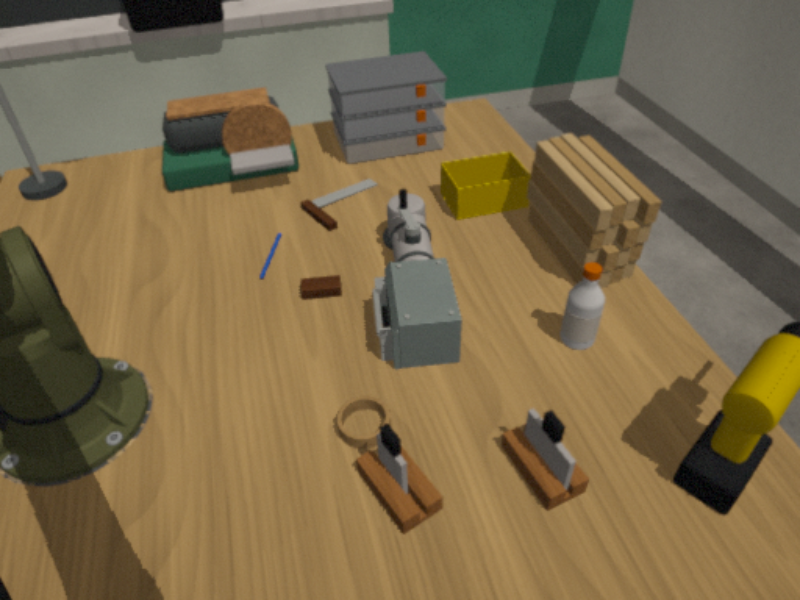

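Run:
```python
from h import *
def rect(P):
    (c,wh,a)=cv2.minAreaRect((P[:,:2]*1000).astype(np.float32)); return np.round(c,1),np.round(wh,1),round(a,1)
px=lambda u,v:(int(u/1.5625),int(v/1.5625))
for n,box,reg in (("scene",(400,340),dict(w=(250,310,45),nr=(335,265,45),lev=(505,378,35))),("side",(425,310),dict(w=(548,450,50),nr=(395,460,50),lev=(405,205,35)))):
    d=cap(n);X=d["xyz"];Z=X[...,2]
    u,v=px(*box); m=np.zeros(Z.shape,bool); m[v-40:v+40,u-45:u+50]=1
    P=X[m&(Z>.091)&(Z<.099)]; print(n,"boxtop",len(P),rect(P),np.median(P[:,2]))
    for k,(uu,vv,r) in reg.items():
        u,v=px(uu,vv); r=int(r/1.56); m=np.zeros(Z.shape,bool); m[v-r:v+r,u-r:u+r]=1
        lum=d["image"].max(2)
        if k=="lev":
            P=X[m&(Z>.122)&(Z<.16)]; print(k,len(P),P.mean(0),P.max(0),P.min(0))
        else:
            P=X[m&(Z>.085)&(Z<.12)];print(k,"tab",len(P),P.mean(0),rect(P))
            P=X[m&(Z>.045)&(Z<.075)];print(k,"plate",len(P),P.mean(0),rect(P))
            P=X[m&(Z>.024)&(Z<.034)];print(k,"stand",len(P),P.mean(0),rect(P))
```

```text
scene boxtop 1510 (array([558.2,  56.3]), array([233.8,  96.5]), 80.8) 0.09633765425440667
w tab 124 [ 0.63027573 -0.27671383  0.10268421] (array([ 630.6, -292.5]), array([16.8, 59.7]), 12.0)
w plate 237 [ 0.62996872 -0.27602914  0.06004183] (array([ 630.1, -279.6]), array([12.1, 95.8]), 12.6)
w stand 384 [ 0.63784109 -0.26507304  0.03070211] (array([ 627.2, -275.8]), array([ 65.9, 115.1]), 10.9)
nr tab 111 [ 0.43422757 -0.23868641  0.10282436] (array([ 432.8, -240.3]), array([18.3, 32.6]), 20.1)
nr plate 162 [ 0.43336586 -0.23868043  0.06000202] (array([ 433.8, -240.3]), array([13.6, 58.8]), 24.0)
nr stand 404 [ 0.44266111 -0.23833243  0.03023807] (array([ 429.6, -223.6]), array([ 77.8, 173.8]), 10.5)
lev 83 [0.57779617 0.22094499 0.1393345 ] [0.58253976 0.22702907 0.15127541] [0.56698293 0.21218288 0.12207588]
side boxtop 1646 (array([549.7,  13.9]), array([153.5,  98.1]), 80.3) 0.09447021057588473
w tab 188 [ 0.62568574 -0.28532343  0.10298524] (array([ 627.5, -282.9]), array([12.5, 29.4]), 5.2)
w plate 313 [ 0.62556065 -0.28698558  0.06007048] (array([ 624.5, -282.7]), array([ 9. , 90.5]), 14.0)
w stand 835 [ 0.61768901 -0.29075265  0.0295312 ] (array([ 626. , -278.8]), array([ 61.5, 111.5]), 11.2)
nr tab 182 [ 0.43097816 -0.24657897  0.10379798] (array([ 431.6, -243.4]), array([12.5, 31.4]), 17.7)
nr plate 154 [ 0.43072103 -0.24920931  0.06064705] (array([ 428.4, -244.6]), array([ 8.8, 57.8]), 26.3)
nr stand 1051 [ 0.43413115 -0.25596939  0.02933443] (array([ 430.4, -228.6]), array([ 73.1, 159.5]), 12.0)
lev 48 [0.57516953 0.21307416 0.13716182] [0.58188277 0.22353533 0.15055493] [0.56962937 0.20626627 0.12207319]
```

```bash
cat >> h.py <<'E'
def go(p,yaw):  # p mm, yaw of tool y axis in deg -> jog row
    s=ctrl.get_state(); R0=R.from_rotvec(s["tool_rot"])
    a=np.radians(yaw); y=np.array([np.cos(a),np.sin(a),0]); z=np.array([0,0,-1.]); 
    R1=R.from_matrix(np.c_[np.cross(y,z),y,z])
    print("row",np.round(R0.inv().apply(np.array(p)-s["position"]*1000),1),np.round((R0.inv()*R1).as_rotvec(degrees=True),1),"t",round(s["time"],2),"F",np.round(s["ft_force"],1))
E
python3 - <<'E'
from h import *
go([500,25,260],-9.7)
d=cap("scene");X=d["xyz"];P=X[(abs(X[...,0]-.6)<.1)&(abs(X[...,1]-.25)<.06)]
print([ (r,np.nanmax(P[(P[:,1]>r)&(P[:,1]<r+.01)&(P[:,2]<.2)][:,2]).round(3)) for r in np.arange(.19,.31,.01)])
E
```

```text
row [ 477.  -497.6  -61.4] [ -0.   -0.  -59.7] t 0.25 F [-0.5 -0.8  0.9]
[(np.float64(0.19), np.float64(0.118)), (np.float64(0.2), np.float64(0.117)), (np.float64(0.21000000000000002), np.float64(0.153)), (np.float64(0.22000000000000003), np.float64(0.151)), (np.float64(0.23000000000000004), np.float64(0.083)), (np.float64(0.24000000000000005), np.float64(0.085)), (np.float64(0.25000000000000006), np.float64(0.087)), (np.float64(0.26000000000000006), np.float64(0.089)), (np.float64(0.2700000000000001), np.float64(0.09)), (np.float64(0.2800000000000001), np.float64(0.091)), (np.float64(0.2900000000000001), np.float64(0.09)), (np.float64(0.3000000000000001), np.float64(0.089))]
```

Elbow is below 0.1 m: clear.

```bash
python3 -m jog '[[[0,0,-61,0,0,0,60],[477,-498,-61,0,0,-60,50],[477,-498,-61,0,0,-60,50],[477,-498,-61,0,0,-60,50],[477,-498,-61,0,0,-60,50],[477,-498,-61,0,0,-60,50],[477,-498,-61,0,0,-60,50],[477,-498,-61,0,0,-60,50],[477,-498,-61,0,0,-60,50],[477,-498,-61,0,0,-60,50]]]'; python3 -c "
from h import *
go([500,25,260],-9.7)"
```

```text
time: 1.3
position: [0.406, -0.1931, 0.2562]
tool_rot: [2.396, 2.03, -0.0]
ft_force: [-0.0, -0.6, 0.1]
grip_width: 0.578
grip_force: 0.0
row [230.6  57.   -4. ] [0.  0.1 0.3] t 1.3 F [-0.  -0.6  0.1]
```

```bash
python3 -m jog '[[[231,57,-4,0,0,0,50],[231,57,-4,0,0,0,50],[231,57,-4,0,0,0,50],[231,57,-4,0,0,0,50],[231,57,-4,0,0,0,50],[231,57,-4,0,0,0,50],[231,57,-4,0,0,0,50]]]'
python3 - <<'E'
from h import *
d=cap("wrist"); save(d,"w1.png")
X=d["xyz"];Z=X[...,2]
P=X[(Z>.091)&(Z<.1)&(X[...,1]<.1)]
r=cv2.minAreaRect((P[:,:2]*1000).astype(np.float32)); print("top",r,len(P))
P=X[(Z>.122)&(Z<.153)&(X[...,1]>.19)]
print("post",len(P),P.mean(0) if len(P) else 0, P[P[:,2]>.146].mean(0) if len(P) else 0)
go([576,216,200],35)
E
```

```text
time: 2.0
position: [0.4996, 0.0241, 0.2598]
tool_rot: [-2.394, -2.034, 0.001]
ft_force: [-0.0, -0.0, 1.1]
grip_width: 0.577
grip_force: 0.0
top ((659.1485595703125, -2.6530914306640625), (148.59616088867188, 319.1671447753906), 80.75316619873047) 9140
post 0 0 0
row [203.3  43.8  59.5] [ -0.    0.  -44.5] t 2.05 F [ 0.3 -0.4 -0.6]
```

View pics/w1.png

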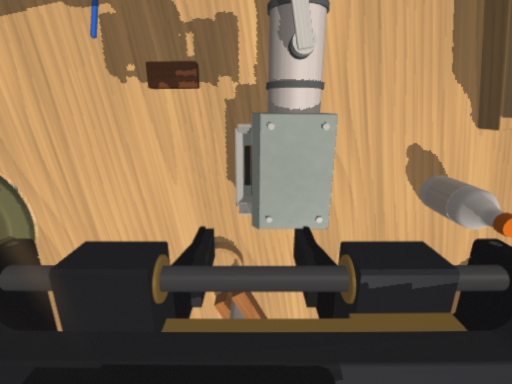

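Run:
```python
from h import *
d=cap("wrist");X=d["xyz"][95:240,225:345].reshape(-1,3)*1000;Z=X[:,2]
P=X[(Z>92.5)&(Z<98)]
c,wh,a=cv2.minAreaRect(P[:,:2].astype(np.float32)); print("top",c,wh,a)
a=np.radians(a if wh[0]>wh[1] else a-90 if a>45 else a+90)
ex=np.array([np.sin(a),-np.cos(a)]);ey=np.array([np.cos(a),np.sin(a)])
o=np.array(c)-68*ex; print("o",o,"yaw",np.degrees(np.arctan2(ex[1],ex[0])))
L=np.c_[(X[:,:2]-o)@ex,(X[:,:2]-o)@ey,Z]
for zl,zh in((28,46),(52,59),(59,66),(70,76),(84,90),(92.5,98)):
    Q=L[(L[:,2]>zl)&(L[:,2]<zh)&(abs(L[:,1])<85)&(abs(L[:,0])<130)]
    if len(Q): print(zl,zh,len(Q),np.percentile(Q,[1,99],axis=0).round(1).tolist())
np.save("o.npy",np.r_[o,ex,ey])
```

```text
top (550.9209594726562, 14.917549133300781) (150.2909698486328, 97.03378295898438) 80.30731964111328
o [483.89166043  26.36626392] yaw -9.692680358886713
28 46 475 [[-0.3, -49.5, 28.6], [10.9, 46.1, 44.1]]
52 59 316 [[-9.6, -51.7, 52.1], [36.2, 82.9, 58.9]]
59 66 259 [[-9.7, -53.0, 59.0], [101.3, 84.3, 65.8]]
70 76 197 [[-5.0, -59.4, 70.2], [94.8, 84.4, 75.9]]
84 90 386 [[14.1, -73.2, 84.1], [19.2, 73.6, 90.0]]
92.5 98 8681 [[21.4, -72.0, 93.0], [115.0, 73.9, 97.0]]
```

```bash
python3 -m jog '[[[204,46,60,0,0,-45,50],[204,46,60,0,0,-45,50],[204,46,60,0,0,-45,50],[204,46,60,0,0,-45,50],[204,46,60,0,0,-45,50],[204,46,60,0,0,-45,50],[204,46,60,0,0,-45,50]]]'
python3 - <<'E'
from h import *
for n in("scene","side","wrist"):
    d=cap(n);X=d["xyz"].reshape(-1,3);P=X[(abs(X[:,0]-.576)<.025)&(abs(X[:,1]-.217)<.025)&(X[:,2]>.12)&(X[:,2]<.154)]
    print(n,len(P),P.mean(0),P.min(0),P.max(0))
go([576,218,124],35)
E
```

```text
time: 2.8
position: [0.5787, 0.2158, 0.1989]
tool_rot: [-1.439, -2.792, 0.002]
ft_force: [0.3, -0.9, 0.3]
grip_width: 0.573
grip_force: 0.0
scene 87 [0.57751259 0.22092219 0.13830881] [0.56533581 0.21287041 0.12010073] [0.58258688 0.22669656 0.15207798]
side 49 [0.57534065 0.21326075 0.13672985] [0.56911334 0.20802376 0.12104558] [0.58212647 0.22097282 0.14966617]
wrist 289 [0.57493661 0.21959602 0.1431665 ] [0.56935868 0.21129922 0.12013368] [0.58287218 0.22475136 0.15066706]
row [ 4.2 -0.8 75.9] [-0.   0.1  0.3] t 2.95 F [ 0.4  0.2 -0.6]
```

```bash
python3 -m jog '[[[4,-1,40,0,0,0,50],[4,-1,76,0,0,0,50],[4,-1,76,0,0,0,50],[4,-1,76,0,0,0,0],[4,-1,76,0,0,0,0],[4,-1,76,0,0,0,0],[4,-1,76,0,0,0,0],[4,-1,76,0,0,0,0]]]' 12
python3 - <<'E'
from h import *
s=ctrl.get_state();o=np.load("o.npy");piv=o[:2]+63*o[2:4]+150*o[4:]
v=s["position"][:2]*1000-piv; a=np.degrees(np.arctan2(v[1],v[0]));print(piv,np.hypot(*v),a)
for i in range(10,106,10):
    t=np.radians(a+i); p=piv+55*np.array([np.cos(t),np.sin(t)]); print(i,a+i-80.3);go([*p,124],35)
E
```

```text
time: 3.75
position: [0.5758, 0.2199, 0.1247]
tool_rot: [1.437, 2.793, 0.001]
ft_force: [0.5, 0.4, -0.2]
grip_width: 0.204
grip_force: 0.0
[571.24685246 163.61811428] 56.511142161931744 85.35871272183077
10 15.058712721830773
row [ 4.4 -8.8  0.7] [0.1 0.  0.5] t 3.75 F [ 0.5  0.4 -0.2]
20 25.058712721830773
row [  8.5 -17.5   0.7] [0.1 0.  0.5] t 3.75 F [ 0.5  0.4 -0.2]
30 35.05871272183077
row [ 11.  -26.7   0.7] [0.1 0.  0.5] t 3.75 F [ 0.5  0.4 -0.2]
40 45.05871272183077
row [ 11.8 -36.3   0.7] [0.1 0.  0.5] t 3.75 F [ 0.5  0.4 -0.2]
50 55.05871272183079
row [ 11.  -45.8   0.7] [0.1 0.  0.5] t 3.75 F [ 0.5  0.4 -0.2]
60 65.05871272183079
row [  8.6 -55.1   0.7] [0.1 0.  0.5] t 3.75 F [ 0.5  0.4 -0.2]
70 75.05871272183079
row [  4.6 -63.8   0.7] [0.1 0.  0.5] t 3.75 F [ 0.5  0.4 -0.2]
80 85.05871272183079
row [ -0.9 -71.7   0.7] [0.1 0.  0.5] t 3.75 F [ 0.5  0.4 -0.2]
90 95.05871272183079
row [ -7.7 -78.5   0.7] [0.1 0.  0.5] t 3.75 F [ 0.5  0.4 -0.2]
100 105.05871272183079
row [-15.5 -84.    0.7] [0.1 0.  0.5] t 3.75 F [ 0.5  0.4 -0.2]
```

```bash
python3 -m jog '[[[0,0,0,0,0,0,0],[0,0,0,0,0,0,0],[0,0,0,0,0,0,0],[0,0,0,0,0,0,0]]]' 12
```

```text
time: 4.15
position: [0.5763, 0.2202, 0.1256]
tool_rot: [1.436, 2.792, 0.002]
ft_force: [-0.5, -0.7, 7.4]
grip_width: 0.008
grip_force: 3.4
```

Run:
```python
from h import *
d=cap("wrist");save(d,"w2.png")
for n in("scene","side"):
    e=cap(n); u=cv2.projectPoints(np.array([[.576,.218,.14]]),e["rvec"],e["tvec"],e["K"],np.array([e["k1"],0,0,0.]))[0].ravel().astype(int)
    c=e["image"][max(u[1]-40,0):u[1]+40,u[0]-50:u[0]+50]; cv2.imwrite("pics/c_%s.png"%n,cv2.resize(c,None,fx=4,fy=4)[:,:,::-1])
a=[cv2.imread("pics/c_%s.png"%n) for n in("scene","side")]
cv2.imwrite("pics/c.png",np.hstack(a))
```

```text
(no output)
```

View pics/c.png

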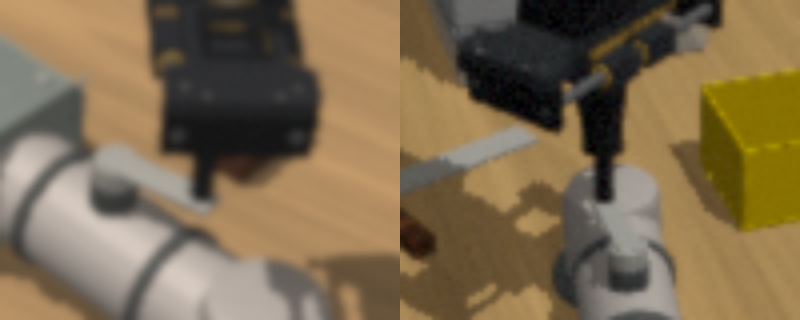

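View pics/w2.png

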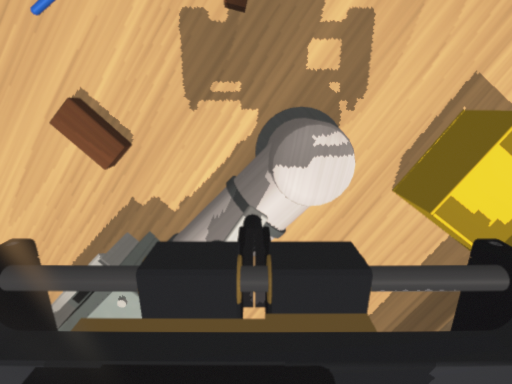

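Run:
```python
from h import *
for n in("scene","side","wrist"):
    d=cap(n);X=d["xyz"].reshape(-1,3)*1000
    for zl,zh in((108,117),(120,126),(126,146),(146,153)):
        P=X[(abs(X[:,0]-570)<45)&(X[:,1]>155)&(X[:,1]<265)&(X[:,2]>zl)&(X[:,2]<zh)]
        if len(P)>4: print(n,zl,zh,len(P),P.mean(0).round(),P.min(0).round(),P.max(0).round())
```

```text
scene 108 117 207 [577. 189. 113.] [563. 155. 108.] [589. 228. 117.]
scene 120 126 10 [579. 221. 123.] [574. 217. 121.] [581. 226. 126.]
scene 126 146 45 [578. 221. 136.] [570. 213. 126.] [584. 226. 145.]
scene 146 153 7 [582. 226. 152.] [573. 221. 149.] [588. 233. 153.]
side 108 117 98 [575. 185. 112.] [564. 155. 108.] [589. 222. 115.]
side 120 126 9 [576. 212. 123.] [570. 209. 120.] [582. 215. 125.]
side 126 146 29 [574. 212. 136.] [569. 208. 126.] [582. 223. 145.]
side 146 153 17 [574. 214. 150.] [564. 204. 146.] [588. 221. 153.]
wrist 108 117 428 [572. 213. 112.] [567. 191. 109.] [585. 227. 117.]
wrist 120 126 55 [573. 222. 123.] [569. 216. 120.] [581. 225. 126.]
wrist 126 146 126 [573. 223. 133.] [569. 216. 126.] [580. 225. 141.]
wrist 146 153 76 [571. 228. 151.] [563. 223. 149.] [578. 233. 153.]
```

```bash
python3 -m jog '[[[0,0,-20,0,0,0,0],[0,0,-50,0,0,0,0],[0,0,-50,0,0,0,0]]]'
python3 - <<'E'
from h import *
s=ctrl.get_state();p=s["position"]*1000;print(p)
for n in("scene","side","wrist"):
    d=cap(n);X=d["xyz"].reshape(-1,3)*1000
    for zl,zh in((120,146),(146,153),(153,165),(165,175),(175,185),(185,195),(195,205),(205,220)):
        P=X[(abs(X[:,0]-575)<30)&(abs(X[:,1]-219)<30)&(X[:,2]>zl)&(X[:,2]<zh)]
        if len(P)>4:
            a=np.radians(35);y=(P[:,:2]-p[:2])@[np.cos(a),np.sin(a)];x=(P[:,:2]-p[:2])@[-np.sin(a),np.cos(a)]
            print(n,zl,zh,len(P),"x %.0f %.0f y %.0f %.0f"%(x.min(),x.max(),y.min(),y.max()))
E
```

```text
time: 4.75
position: [0.5774, 0.2214, 0.1779]
tool_rot: [1.435, 2.79, 0.008]
ft_force: [0.9, 0.6, 0.2]
grip_width: 0.007
grip_force: 0.0
[577.3564153  221.40681121 177.93437508]
scene 120 146 54 x -7 7 y -6 5
scene 146 153 28 x -7 6 y -9 6
scene 195 205 6 x -9 10 y 6 7
scene 205 220 21 x -9 12 y 5 11
side 120 146 40 x -10 3 y -14 -0
side 146 153 12 x -8 2 y -11 0
side 195 205 21 x -13 10 y -12 7
side 205 220 54 x -13 9 y -14 9
wrist 120 146 148 x -2 5 y -10 4
wrist 146 153 222 x -8 5 y -10 4
wrist 195 205 138 x 8 10 y -11 6
wrist 205 220 368 x 8 11 y -12 7
```

```bash
cat > tip.py <<'E'
from h import *
p=ctrl.get_state()["position"]*1000;print(p)
for n in("scene","side","wrist"):
    d=cap(n);X=d["xyz"].reshape(-1,3)*1000
    P=X[(abs(X[:,0]-p[0])<60)&(abs(X[:,1]-p[1])<60)&(X[:,2]>158)&(X[:,2]<320)]
    print(n,np.sort(P[:,2])[:12].round())
E
python3 tip.py; python3 -m jog '[[[0,0,0,0,0,0,40],[0,0,0,0,0,0,40],[0,0,0,0,0,0,40],[0,0,0,0,0,0,40],[0,0,0,0,0,0,40],[0,0,0,0,0,0,40]]]'; python3 tip.py
```

```text
[575.15291214 219.5680335  173.39145705]
scene [200. 200. 200. 200. 200. 200. 200. 201. 201. 202. 202. 203.]
side [196. 196. 197. 198. 198. 199. 199. 200. 200. 200. 200. 200.]
wrist [196. 196. 196. 197. 197. 197. 197. 197. 197. 197. 197. 197.]
time: 5.65
position: [0.5754, 0.2198, 0.1739]
tool_rot: [1.437, 2.794, -0.0]
ft_force: [-0.3, -0.7, -0.3]
grip_width: 0.423
grip_force: 0.0
[575.38975376 219.7756861  173.9038977 ]
scene [197. 197. 198. 199. 199. 199. 200. 200. 201. 201. 201. 201.]
side [197. 197. 198. 198. 198. 198. 199. 199. 199. 199. 200. 200.]
wrist [197. 197. 197. 198. 198. 198. 198. 198. 198. 198. 198. 198.]
```

The fingertips sit about 23 mm above the reported TCP, so they shut above the post. I'll go lower by that amount.

```bash
python3 -m jog '[[[-1,-2,40,0,0,0,45],[-1,-2,74,0,0,0,40],[-1,-2,74,0,0,0,40],[-1,-2,74,0,0,0,0],[-1,-2,74,0,0,0,0],[-1,-2,74,0,0,0,0],[-1,-2,74,0,0,0,0],[-1,-2,74,0,0,0,0],[-1,-2,74,0,0,0,0]]]' 12; python3 -c "
from h import *
s=ctrl.get_state();print(s['position'],s['grip_width'],s['grip_force']);go([576,218,100],35)"
```

```text
time: 6.7
position: [0.5754, 0.2188, 0.1013]
tool_rot: [1.436, 2.792, 0.004]
ft_force: [1.3, 1.0, 5.3]
grip_width: 0.151
grip_force: 12.0
[0.57536074 0.21883574 0.10125828] 0.15061219000500475 11.997397437226027
row [-1.1  0.   1.3] [0.2 0.  0.6] t 6.7 F [1.3 1.  5.3]
```

```bash
python3 -m jog '[[[4,-9,-3,0,0,0,0],[8,-17,-3,0,0,0,0],[11,-27,-3,0,0,0,0],[12,-36,-3,0,0,0,0],[11,-46,-3,0,0,0,0],[9,-55,-3,0,0,0,0],[5,-64,-3,0,0,0,0],[-1,-72,-3,0,0,0,0],[-6,-76,-3,0,0,0,0],[-9,-79,-3,0,0,0,0]]]'
python3 - <<'E'
from h import *
s=ctrl.get_state();o=np.load("o.npy");piv=o[:2]+63*o[2:4]+150*o[4:]
v=s["position"][:2]*1000-piv; print(s["position"],np.hypot(*v),np.degrees(np.arctan2(v[1],v[0]))-80.3,s["ft_force"],s["grip_width"])
E
```

```text
time: 7.7
position: [0.5189, 0.1747, 0.1048]
tool_rot: [1.43, 2.795, 0.033]
ft_force: [14.2, 22.0, -11.4]
grip_width: 0.209
grip_force: 12.0
[0.51886607 0.17471349 0.10476498] 53.54300525567647 87.74030126445113 [ 14.16121593  21.99945547 -11.3750554 ] 0.2089367844327386
```

```bash
python3 -m jog '[[[1,2,0,0,0,0,30],[1,2,0,0,0,0,40],[1,2,0,0,0,0,40],[1,2,-50,0,0,0,40],[1,2,-100,0,0,0,40],[1,2,-150,0,0,0,40],[1,2,-150,0,0,0,40]]]'
python3 - <<'E'
from h import *
o=np.load("o.npy");piv=o[:2]+63*o[2:4]+150*o[4:]
for n in("scene","side","wrist"):
    d=cap(n);X=d["xyz"].reshape(-1,3)*1000
    P=X[(abs(X[:,0]-517)<40)&(abs(X[:,1]-173)<40)&(X[:,2]>120)&(X[:,2]<153)]
    if len(P):
        m=P.mean(0)[:2];v=(P.min(0)+P.max(0))[:2]/2-piv
        print(n,len(P),m,np.degrees(np.arctan2(v[1],v[0]))-80.3,np.hypot(*v))
# view pose for wide plate: tool y at 11.2; 
go([627,-281,235],11.2)
E
```

```text
time: 8.4
position: [0.519, 0.167, 0.2595]
tool_rot: [1.435, 2.785, 0.007]
ft_force: [0.6, 1.3, -0.2]
grip_width: 0.462
grip_force: 0.0
scene 74 [524.73457077 174.75490667] 87.32495593576319 48.33225974394475
side 56 [521.88688229 167.29276642] 92.96040141061535 49.230700925664635
wrist 193 [521.72162233 173.19760961] 89.87177669830554 48.9879701211166
row [-427.9 -168.3   18.1] [-0.1  0.1 24.3] t 8.55 F [ 0.7 -0.5 -0.2]
```

```bash
python3 -m jog '[[[-428,-168,18,0,0,24,60],[-428,-168,18,0,0,24,60],[-428,-168,18,0,0,24,60],[-428,-168,18,0,0,24,60],[-428,-168,18,0,0,24,60],[-428,-168,18,0,0,24,60],[-428,-168,18,0,0,24,60],[-428,-168,18,0,0,24,60],[-428,-168,18,0,0,24,60],[-428,-168,18,0,0,24,60]]]'
python3 - <<'E'
from h import *
for n in("side","wrist"):
    d=cap(n);X=d["xyz"].reshape(-1,3)*1000
    M=(abs(X[:,0]-627)<60)&(abs(X[:,1]+281)<70)
    for zl,zh in((85,115),(45,75),(25,34)):
        P=X[M&(X[:,2]>zl)&(X[:,2]<zh)]
        if len(P)>9: print(n,zl,len(P),P.mean(0).round(1),[np.round(q,1) for q in cv2.minAreaRect(P[:,:2].astype(np.float32))])
s=ctrl.get_state();print(s["position"]);go([627,-281,130],11.2)
save(d,"w3.png")
E
```

```text
time: 9.55
position: [0.6256, -0.2884, 0.23]
tool_rot: [-1.996, -2.42, 0.009]
ft_force: [-0.3, -1.3, -0.7]
grip_width: 0.689
grip_force: 0.0
side 85 191 [ 625.7 -285.3  102.7] [array([ 627.2, -282.5]), array([13.4, 30.2]), np.float64(5.5)]
side 45 313 [ 625.6 -287.4   60. ] [array([ 624.7, -282.6]), array([ 9.1, 89.8]), np.float64(14.2)]
side 25 811 [ 617.8 -290.4   29.7] [array([ 627.9, -278.8]), array([ 62.5, 110.2]), np.float64(9.4)]
wrist 85 322 [ 628.6 -278.5  109.8] [array([ 629.2, -280.9]), array([11.5, 30. ]), np.float64(10.6)]
wrist 45 13 [ 621.1 -237.2   65.7] [array([ 620.4, -237.6]), array([8.2, 2.8]), np.float64(36.0)]
wrist 25 2769 [ 627.5 -274.9   30. ] [array([ 628.6, -278.5]), array([ 59.7, 110.6]), np.float64(9.8)]
[ 0.62652903 -0.28236062  0.23123268]
row [  0.9   1.2 101.2] [-0.3 -0.2  0.1] t 9.65 F [-0.4  0.9  0.1]
```

View pics/w3.png

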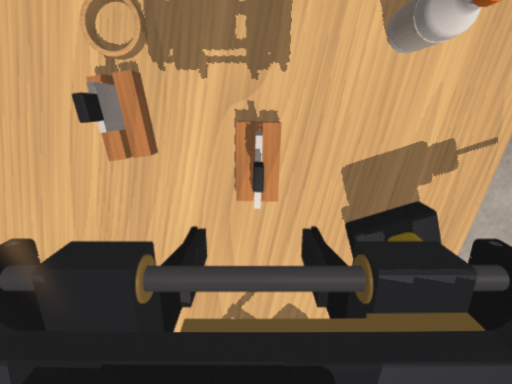

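```bash
python3 -m jog '[[[2,2,50,0,0,1,60],[2,2,100,0,0,1,50],[2,2,140,0,0,1,50],[2,2,169,0,0,1,50],[2,2,169,0,0,1,50],[2,2,169,0,0,1,0],[2,2,169,0,0,1,0],[2,2,169,0,0,1,0],[2,2,169,0,0,1,0],[2,2,169,0,0,1,0]]]' 50; python3 -m jog '[[[0,0,0,0,0,0,0],[0,0,0,0,0,0,0],[0,0,0,0,0,0,0]]]'
```

```text
time: 10.65
position: [0.6306, -0.2772, 0.067]
tool_rot: [2.007, 2.415, 0.0]
ft_force: [0.6, 0.1, -0.3]
grip_width: 0.206
grip_force: 0.0
time: 10.95
position: [0.6299, -0.2773, 0.0665]
tool_rot: [2.008, 2.416, -0.001]
ft_force: [-1.6, 0.6, 5.4]
grip_width: 0.132
grip_force: 49.8
```

```bash
python3 -m jog '[[[0,0,-30,0,0,0,0],[0,0,-70,0,0,0,0],[0,0,-120,0,0,0,0],[0,0,-170,0,0,0,0],[0,0,-190,0,0,0,0],[0,0,-190,0,0,0,0]]]'; python3 -c "
from h import *
go([488,26,260],-9.7)"
```

```text
time: 11.55
position: [0.6323, -0.277, 0.26]
tool_rot: [2.003, 2.411, 0.004]
ft_force: [0.5, 1.9, -1.3]
grip_width: 0.137
grip_force: 49.9
row [324.3 -86.2  -1.7] [ 0.4  0.1 20.3] t 11.55 F [ 0.5  1.9 -1.3]
```

```bash
python3 -m jog '[[[324,-86,0,0,0,20,0],[324,-86,0,0,0,20,0],[324,-86,0,0,0,20,0],[324,-86,0,0,0,20,0],[324,-86,0,0,0,20,0],[324,-86,0,0,0,20,0],[324,-86,0,0,0,20,0],[324,-86,0,0,0,20,0],[324,-86,0,0,0,20,0],[324,-86,0,0,0,20,0]]]'
cat > slot.py <<'E'
from h import *
o=np.load("o.npy");O,ex,ey=o[:2],o[2:4],o[4:]
s=ctrl.get_state();p=s["position"]*1000;print("tcp",p.round(1),((p[:2]-O)@ex).round(1),((p[:2]-O)@ey).round(1),R.from_rotvec(s["tool_rot"]).as_matrix()[:,1:].round(3).tolist())
for n in("wrist","side"):
    d=cap(n);X=d["xyz"].reshape(-1,3)*1000
    L=np.c_[(X[:,:2]-O)@ex,(X[:,:2]-O)@ey,X[:,2]]
    for y0 in(-30,0,30):
        M=(abs(L[:,1]-y0)<8)&(L[:,2]>20)&(L[:,2]<100)&(L[:,0]>-25)&(L[:,0]<30)
        Q=L[M];Q=Q[np.argsort(Q[:,0])]
        b=np.arange(-24,30,2);print(n,y0,[(int(x),int(np.median(q[:,2])),len(q)) for x in b for q in[Q[(Q[:,0]>=x)&(Q[:,0]<x+2)]] if len(q)>2])
    M=(abs(L[:,0]-4)<4)&(L[:,2]>25)&(L[:,2]<80)
    Q=L[M];b=np.arange(-70,70,4);print(n,"ends",[(int(x),int(np.median(q[:,2])),len(q)) for x in b for q in[Q[(Q[:,1]>=x)&(Q[:,1]<x+4)]] if len(q)>2])
    for zl,zh in((130,150),(150,170),(170,190),(195,203),(203,230)):
        Q=L[(L[:,2]>zl)&(L[:,2]<zh)&(abs(L[:,0]-8)<40)&(abs(L[:,1])<60)]
        if len(Q)>5: print(n,zl,len(Q),Q.min(0).round(),Q.max(0).round(),[np.round(q,1) for q in cv2.minAreaRect(Q[:,:2].astype(np.float32))])
    save(d,"s_%s.png"%n)
E
python3 slot.py
```

```text
time: 12.55
position: [0.486, 0.0242, 0.2547]
tool_rot: [-2.398, -2.028, 0.002]
ft_force: [-0.1, -0.6, -1.2]
grip_width: 0.134
grip_force: 49.9
tcp [486.   24.2 254.7] 2.5 -1.8 [[0.986, -0.002], [-0.166, 0.0], [-0.002, -1.0]]
wrist -30 [(-10, 59, 11), (-8, 60, 10), (12, 80, 26), (14, 85, 11), (16, 87, 24), (18, 90, 16), (20, 93, 19), (22, 95, 24), (24, 94, 11), (26, 95, 23), (28, 95, 15)]
wrist 0 [(-10, 59, 11), (-8, 59, 20), (10, 42, 7), (12, 82, 23), (14, 85, 22), (16, 88, 15), (18, 90, 26), (20, 93, 22), (22, 96, 15), (24, 95, 26), (26, 95, 13), (28, 94, 25)]
wrist 30 [(-10, 59, 12), (-8, 59, 24), (-6, 56, 12), (-4, 53, 24), (-2, 50, 12), (0, 30, 12), (2, 30, 11), (4, 31, 23), (6, 30, 11), (8, 30, 11), (10, 30, 18), (12, 79, 28), (14, 85, 25), (16, 87, 21), (18, 90, 18), (20, 93, 27), (22, 95, 27), (24, 94, 13), (26, 94, 27), (28, 94, 22)]
wrist ends [(14, 41, 12), (18, 41, 11), (22, 42, 9), (26, 40, 12), (30, 30, 18), (34, 30, 18), (38, 30, 18), (42, 30, 17), (46, 62, 7), (50, 67, 14), (54, 72, 15), (58, 76, 18)]
wrist 195 8 [ -1.  39. 201.] [  6.  40. 203.] [array([ 2.3, 39.7]),
[... 443 characters left out ...]
), (14, 84, 4), (16, 89, 3), (20, 93, 4), (22, 95, 5), (24, 95, 3), (26, 95, 4), (28, 94, 3)]
side 30 [(-10, 59, 5), (-8, 55, 3), (-6, 54, 3), (-4, 54, 3), (-2, 50, 3), (10, 61, 3), (12, 78, 7), (14, 85, 5), (20, 93, 5), (22, 95, 4), (24, 93, 4)]
side ends [(-62, 72, 7), (-58, 46, 35), (-54, 55, 3), (-22, 41, 5), (-18, 41, 3), (-14, 42, 4), (-6, 40, 4), (2, 41, 3), (10, 42, 3), (14, 40, 3), (18, 40, 4), (22, 40, 5), (42, 28, 4), (46, 45, 31), (50, 64, 10), (54, 72, 8), (58, 76, 3)]
side 195 11 [ -2. -51. 197.] [  5.  36. 202.] [array([ 0.8, -7.8]), array([ 6.7, 87.1]), np.float64(1.9)]
side 203 48 [ -2. -53. 204.] [  6.  31. 230.] [array([  1.2, -11. ]), array([ 7.9, 83.8]), np.float64(1.4)]
```

```bash
python3 -m jog '[[[3,4,0,0,0,0,0],[3,4,40,0,0,0,0],[3,4,80,0,0,0,0],[3,4,112,0,0,0,0],[3,4,112,0,0,0,0],[3,4,112,0,0,0,0]]]'
python3 - <<'E'
from h import *
o=np.load("o.npy");O,ex,ey=o[:2],o[2:4],o[4:]
s=ctrl.get_state();p=s["position"]*1000;print("tcp",p.round(1),((p[:2]-O)@ex).round(1),((p[:2]-O)@ey).round(1))
for n in("wrist","side","scene"):
    d=cap(n);X=d["xyz"].reshape(-1,3)*1000
    L=np.c_[(X[:,:2]-O)@ex,(X[:,:2]-O)@ey,X[:,2]]
    Q=L[(L[:,2]>98)&(L[:,2]<148)&(abs(L[:,0]-6)<12)&(abs(L[:,1])<60)]
    if len(Q)>5: print(n,len(Q),np.percentile(Q,[1,50,99],axis=0).round(1).tolist(),[np.round(q,1) for q in cv2.minAreaRect(Q[:,:2].astype(np.float32))])
    save(d,"t_%s.png"%n)
a=cv2.imread("pics/t_wrist.png")[60:360,100:400];b=cv2.resize(cv2.imread("pics/t_side.png")[130:270,210:330],(400,467))
a=cv2.resize(a,(467,467))[:,:400];cv2.imwrite("pics/t.png",np.hstack([a,b]))
E
```

```text
time: 13.25
position: [0.4911, 0.0281, 0.1443]
tool_rot: [-2.396, -2.03, -0.001]
ft_force: [0.4, 0.2, -0.7]
grip_width: 0.139
grip_force: 49.9
tcp [491.1  28.1 144.3] 6.8 3.0
wrist 134 [[2.8, 44.3, 101.3], [6.7, 44.6, 127.5], [10.7, 44.9, 147.5]] [array([ 6.7, 44.6]), array([8.2, 0.7]), np.float64(1.9)]
side 75 [[3.4, -48.0, 100.0], [6.5, -45.1, 123.9], [11.5, 19.8, 147.7]] [array([  3.6, -12. ]), array([ 8.1, 73. ]), np.float64(6.7)]
scene 456 [[2.7, -44.4, 99.0], [10.2, 6.2, 123.7], [13.3, 45.9, 147.7]] [array([9.8, 2. ]), array([11.6, 93.1]), np.float64(4.1)]
```

View pics/t.png

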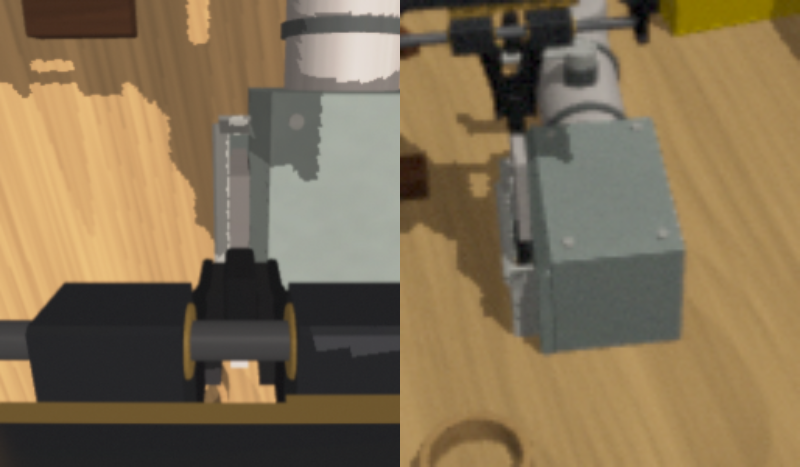

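```bash
python3 -m jog '[[[-1,0,20,0,0,0,0],[-1,0,34,0,0,0,0],[-1,0,44,0,0,0,0],[-1,0,44,0,0,0,0],[-1,0,44,0,0,0,0]]]'
```

```text
time: 13.9
position: [0.4908, 0.0272, 0.1002]
tool_rot: [2.397, 2.031, 0.001]
ft_force: [-0.0, 0.2, -1.4]
grip_width: 0.137
grip_force: 49.9
```

```bash
python3 -m jog '[[[0,0,4,0,0,0,0],[0,0,8,0,0,0,0],[0,0,10,0,0,0,0],[0,0,10,0,0,0,0]]]' 60; python3 -m jog '[[[0,0,2,0,0,0,0],[0,0,2,0,0,0,0],[0,0,2,0,0,0,0]]]';  python3 -m jog '[[[0,0,2,0,0,0,0],[0,0,2,0,0,0,0],[0,0,2,0,0,0,0]]]'
```

```text
time: 14.3
position: [0.4915, 0.0272, 0.0904]
tool_rot: [2.396, 2.03, 0.002]
ft_force: [0.3, 0.2, 3.2]
grip_width: 0.132
grip_force: 59.9
time: 14.6
position: [0.4913, 0.0271, 0.0883]
tool_rot: [2.396, 2.03, 0.002]
ft_force: [2.0, -0.1, 4.5]
grip_width: 0.132
grip_force: 60.0
time: 14.9
position: [0.4912, 0.0271, 0.0863]
tool_rot: [2.396, 2.031, 0.002]
ft_force: [1.7, 0.7, 4.9]
grip_width: 0.134
grip_force: 60.0
```

Spring force is rising as expected and the hard floor hasn't been reached; I'll continue.

```bash
for i in 1 2; do python3 -m jog '[[[0,0,2,0,0,0,0],[0,0,2,0,0,0,0],[0,0,2,0,0,0,0]]]' | sed -n '2p;4p'; done
```

```text
position: [0.4916, 0.0272, 0.0856]
ft_force: [0.2, 0.1, 13.8]
position: [0.4921, 0.0271, 0.0855]
ft_force: [-4.1, -0.5, 27.9]
```

```bash
python3 -m jog '[[[0,0,-1,0,0,0,0],[0,0,-1,0,0,0,0],[0,0,-1,0,0,0,0],[0,0,-1,0,0,0,0]]]'
python3 - <<'E'
from h import *
o=np.load("o.npy");O,ex,ey=o[:2],o[2:4],o[4:]
for n in("wrist","side","scene"):
    d=cap(n);X=d["xyz"].reshape(-1,3)*1000
    L=np.c_[(X[:,:2]-O)@ex,(X[:,:2]-O)@ey,X[:,2]]
    Q=L[(L[:,2]>84)&(L[:,2]<104)&(abs(L[:,0]-6)<6)&(abs(L[:,1])<60)]
    Q=Q[abs(Q[:,1])>20]
    if len(Q)>5: print(n,len(Q),np.percentile(Q,[1,50,99],axis=0).round(1).tolist())
    v=L[(L[:,2]>125)&(L[:,2]<153)&(abs(L[:,0]-10)<20)&(abs(L[:,1]-150)<30)];print("post",len(v),v.mean(0).round())
E
```

```text
time: 15.9
position: [0.4919, 0.0271, 0.0856]
tool_rot: [2.395, 2.029, 0.001]
ft_force: [-1.2, 0.4, 21.5]
grip_width: 0.135
grip_force: 59.9
wrist 590 [[4.0, -44.7, 86.5], [7.8, 32.4, 99.7], [11.6, 44.0, 101.2]]
post 0 [nan nan nan]
side 43 [[3.6, -48.5, 87.3], [7.3, -39.6, 99.2], [11.5, -21.1, 101.5]]
post 0 [nan nan nan]
scene 107 [[1.7, -45.3, 85.3], [9.1, 24.3, 96.8], [11.9, 45.7, 103.4]]
post 67 [ 15. 153. 141.]<stdin>:9: RuntimeWarning: Mean of empty slice.
  ret = um.true_divide(
```

```bash
python3 -c "
from bench import ctrl
print(ctrl.close_job())"
```

```text
the job is handed in; nothing more can be done
None
```

I turned the duct lever to its closed stop, then pushed the wide plate fully home and handed the job in still holding it pressed with about 21 N. The hand-in returned no verdict. The last camera check put the plate's shoulder at 100 mm, which matches fully home.

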